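# Shift the throwing wheel into third

## Task

Put the small throwing wheel into third gear: push its gear lever along the H-shaped gate until it stands at the end of the third slot (far right as seen from the robot, marked with three dots), going back or forward to the crossbar, across to the right, then forward, away from the robot, as far as it goes. Only push it with the fingertips or the outside of the fingers, without ever gripping its ball or stick between them. Leave the pots and tools lying around where they are, and let go of the lever at the end.

Things in the scene. Friction and masses are not known exactly. Their poses are not given: they have to be found in the camera images.
- wheel: Cream bench-top throwing wheel, fixed, yawed up to 0.3 rad. Origin on the table under the gear gate's centre; x forward (away from robot), y left. Deck 25 mm high, x -140 to 160, y -110 to 410 mm; on it the gearbox casing, 190 (x) x 170 (y) mm about the origin, 95 mm high above the table, and a round splash pan, 285 mm wide, rim 100 mm high, centred at x 10, y 260.
- gate_middle (a point): Centre of the gate plate's upper face (steel, 124 x 124 mm), 105 mm above the table; axes as wheel. Two slots 14 mm wide, about 68 mm long, run along x, 22 mm left and right of the middle; an 18 mm wide crossbar slot joins them at x = 0. Punched dots at the slot ends: 1 far left, 2 near left, 3 far right, 4 near right. The lever's pivot lies 85 mm below this point.
- slot_three (a point): Point on the gate's upper face where the stick stands when third gear is fully in: 26 mm forward and 22 mm right of the gate's middle.
- ball (a point): Centre of the black ball (37 mm wide) on the gear lever; z points out along the lever. Steel stick 10 mm thick, tilting about its pivot; ball centre 150 mm from the pivot. From the pivot, in wheel axes, with a = shift_across, b = shift_forward, it lies at (150 sin b, -150 cos b sin a, 150 cos b cos a) mm. Starts in the left leg of the H, anywhere between slots one and two.
- shift_across (a joint): Sideways tilt of the lever, rad: -0.27 in the left slots, 0 in the middle, +0.27 in the right slots (hard stops). It stays where it is left; about 1 N at the ball moves it. Only when shift_forward is within about 0.05 of 0 can it pass the middle; rounded corners guide it in from about 0.09.
- shift_forward (a joint): Forward tilt of the lever, rad: +0.31 fully forward (slots one and three), 0 at the crossbar, -0.31 fully back (slots two and four); hard stops. It stays where it is left; about 1 N at the ball moves it.
- bowl: Terracotta bowl, 110 mm wide, 50 mm high, on the wheel head. Leave alone. Origin at the centre of its underside.
- trimmer: Trimming tool with a wooden handle, 135 mm long, 12 mm thick, on the deck just in front of the gearbox casing. Leave alone. Origin at the centre of its underside.
- jar: Amber glaze jar, 64 mm wide, 85 mm high, on the table at the right. Leave alone. Origin at the centre of its underside.
- mug: White mug, 76 mm wide, 85 mm high, at the right. Leave alone. Origin at the centre of its underside.
- brush: Brush lying on the table at the right. Leave alone. Origin at the centre of its underside.

How it is judged:
By the outcome, as a careful person would: the job done as asked, in the order asked, and still so for the second after the job is handed in, with the robot touching nothing.
It also fails if it takes over 69 s, if anything falls off the work surface, if the arm or the gripper's body presses on something with over 40 N, if the wrist force passes 120 N, or if a joint passes its speed limit or range.

## Robot

A 6-joint arm with a two-finger parallel gripper is mounted at the origin on the work surface. World frame = base frame: x ahead of the robot, y to its left, z up, the work surface at z = 0. Lengths are in mm, angles in rad, forces in N, time in s.
With the tool pointing down it reaches from about 350 to 775 mm from the base axis. Payload 7.3 kg.
Tool frame: the origin (TCP) lies between the finger pads; the fingertips stand 22 mm ahead of it and the grasp point (between the pads) lies 3 mm ahead of it (nose_length is the distance from the TCP to the fingertips, in mm); z points along the fingers, y is the direction in which the jaws open and shut (so a half turn about z gives the same grasp; the last joint's range is limited). The gripper opens to 92 mm and grips with 3 to 60 N. Pads are 19 mm wide; open, the fingers measure 130 mm over their backs; the gripper's body (75 mm by 190 mm) begins 47 mm behind the grasp point.
Start: joints at [-1.378, 0.342, 1.524, -0, 1.275, -0.146], TCP at [174.509, -495.166, 248.741] pointing down, gripper open.
Joint ranges: [-2.53, 2.53], [-0.77, 2.02], [0.04, 2.7], [-1, 4.14], [0.28, 2.66], [-3.11, 3.11]. Speed limits (rad/s): [2.57, 2.57, 3.14, 3.14, 3.14, 3.14].

## Interface

Orientations are given as [roll, pitch, yaw] about the fixed x, y, z axes, in that order (R = Rz(yaw) Ry(pitch) Rx(roll)).
In Python, from plant import get_obs, capture, close_job, nose_length gives the robot as it stands.
- The arm moves only by the tool step_arm, never from a script. Its argument "increments" is text: rows parted by semicolons, each of 7 numbers parted by spaces: the turn, a rotation vector about the tool's x, y, z in rad, then the shift along the tool's x, y, z in mm, then the opening, from -1 (shut) to 1 (fully open). A call has 1 to 20 rows; each row is the pose to reach, as a shift and turn from the pose commanded when the call began, along the tool's axes at that moment; what a row does not reach only later rows make up. A row lasts 1/8 s, in which the tool goes at most 62.5 mm and 10.7 degrees, less where a joint would pass 70% of its speed; a pose out of reach is approached as far as the arm can. A call with a gripper value outside its range is refused whole. The fingers move at their own pace and stop on an object; the grip force is fixed at half the most. Time passes only in rows, so rows that repeat a pose let the fingers close. It gives the time, the measured TCP pose, the force and the opening at its end, in the units of the state.
- get_obs(): the state, without advancing time (a new reading comes with each control period).
- capture(name): name is "scene" or "top" or "wrist"; returns a dict with "frame" (480x640x3 uint8, red, green, blue), "K" (3x3 intrinsics, pixels), "extrinsics" (4x4, takes a point from world to camera coordinates); the wrist camera has in their place "tool_from_camera" (4x4, takes a point from camera to tool coordinates, whose origin is the TCP and whose axes are the flange's). Camera axes: x right, y down, z forward; pixel columns grow to the right and rows downward; lengths in mm; the calibration is good to about 2 mm. A picture is of the moment at which its call begins: read the wrist's pose just before it. There is no depth.
- close_job(): hands the job in, once; it reports no verdict.
The state is a dict: "time": time; "joint_positions": joint angles; "dq": joint speeds; "tau": joint torques, N m; "tool_pos": TCP position; "tcp_rot": TCP orientation; "contact_force": force on the tool from outside, world axes, zero at the start; "moment": the same for the moment, N m; "grip_width": finger opening in mm.
Only numpy, scipy, OpenCV 4.12 (cv2) and the standard library are available. Lean on these libraries where they do the work, as an engineer would, in place of code of your own. Each camera call takes 0.05 s, during which the arm holds its last target.

## Working session

There is one attempt and no reset: what is moved stays moved. The work goes in short steps, Python scripts to look and compute and a tool call to move; the robot and the scene stay as the last step left them, time stands still between calls to the robot, and variables do not carry over. Pictures are saved under pics/ and viewed, and the job is handed in when it is done.

Besides the shell and the picture viewer there is one more tool, called in YAML: its name, and indented under it one key for each argument. step_arm: Moves the arm, as the interface text tells. Its arguments: {"type":"object","properties":{"increments":{"type":"string"}},"required":["increments"]}

```bash
mkdir -p pics
python3 - <<'E'
from plant import *
import cv2,json
o=get_obs();print({k:o[k] for k in('time','tool_pos','tcp_rot','grip_width','contact_force')},nose_length)
for n in('scene','top','wrist'):
    c=capture(n);cv2.imwrite(f'pics/{n}0.png',c['frame'][:,:,::-1])
    print(n,c['K'],c.get('extrinsics',c.get('tool_from_camera')))
E
```

```text
{'time': 0.0, 'tool_pos': array([ 174.41879876, -494.79856586,  248.05081322]), 'tcp_rot': array([-3.14011499e+00, -1.94983742e-04,  3.38744904e-01]), 'grip_width': 91.8130924803292, 'contact_force': array([ 0.25014331, -0.50867948,  0.49802129])} 22.0
scene [[457.89187451   0.         307.01011426]
 [  0.         457.89187451 245.01598178]
 [  0.           0.           1.        ]] [[-5.26041591e-01  8.50265402e-01 -1.81381139e-02  3.12853272e+02]
 [ 6.09482060e-01  3.62027964e-01 -7.05313669e-01 -2.25130852e+02]
 [-5.93137306e-01 -3.82079180e-01 -7.08663275e-01  1.50477133e+03]
 [ 0.00000000e+00  0.00000000e+00  0.00000000e+00  1.00000000e+00]]
top [[607.21357793   0.         318.75213342]
 [  0.         607.21357793 231.85522775]
 [  0.           0.           1.        ]] [[ 1.97434853e-02 -9.99659616e-01 -1.70542562e-02 -6.13040942e+01]
 [-9.90914470e-01 -1.72953493e-02 -1.33376852e-01  5.56950135e+02]
 [ 1.33036494e-01  1.95326332e-02 -9.90918648e-01  1.19670872e+03]
 [ 0.00000000e+00  0.00000000e+00  0.00000000e+00  1.00000000e+00]]
wrist [[361.52387464   0.         324.75220786]
 [  0.         361.52387464 238.92326249]
 [  0.           0.           1.        ]] [[ 1.68912709e-03 -9.67827235e-01 -2.51609997e-01  6.63295931e+01]
 [ 9.99998427e-01  1.49885170e-03  9.47875418e-04  7.23012135e-02]
 [-5.40253572e-04 -2.51611203e-01  9.67828244e-01 -1.35433672e+02]
 [ 0.00000000e+00  0.00000000e+00  0.00000000e+00  1.00000000e+00]]
```

View pics/top0.png

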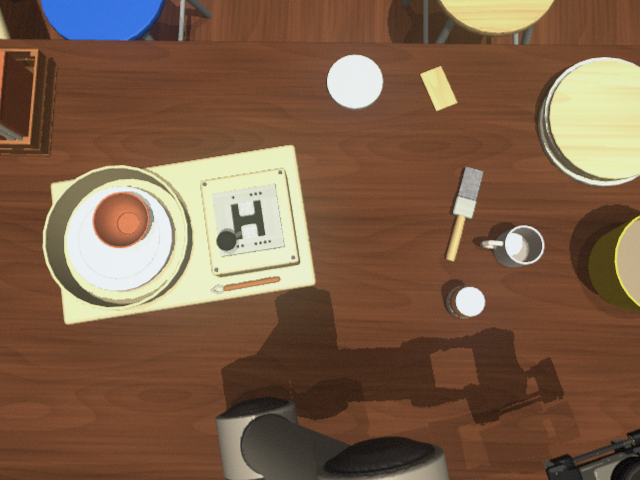

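View pics/scene0.png

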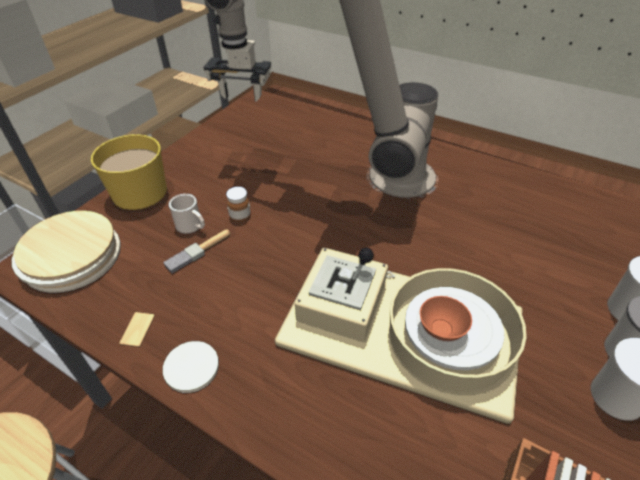

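The top view shows the gate around (247,219) and the ball at about (227,240), so the lever is in the near-left slot two. The casing yaw is small. I'll measure these next.

```bash
cat > h.py <<'E'
import numpy as np,cv2
from plant import *
def ray(c,uv):
    E=c['extrinsics'];R=E[:3,:3];t=E[:3,3]
    d=R.T@np.linalg.solve(c['K'],[uv[0],uv[1],1.]);return -R.T@t,d/np.linalg.norm(d)
def onz(c,uv,z):
    o,d=ray(c,uv);return o+d*(z-o[2])/d[2]
def tri(rs):
    A=sum(np.eye(3)-np.outer(d,d) for o,d in rs);b=sum((np.eye(3)-np.outer(d,d))@o for o,d in rs)
    return np.linalg.solve(A,b)
def proj(c,p):
    q=c['K']@(c['extrinsics'][:3,:3]@p+c['extrinsics'][:3,3]);return q[:2]/q[2]
E
python3 - <<'E'
from h import *
t=capture('top');s=capture('scene')
cv2.imwrite('pics/topz.png',cv2.resize(t['frame'][150:310,180:330,::-1],None,fx=5,fy=5,interpolation=cv2.INTER_CUBIC)[:600*2][:, :][0:800][::1] if 0 else cv2.resize(t['frame'][160:280,190:310,::-1],None,fx=5,fy=5,interpolation=cv2.INTER_CUBIC))
cv2.imwrite('pics/scz.png',cv2.resize(s['frame'][235:335,290:400,::-1],None,fx=6,fy=6,interpolation=cv2.INTER_CUBIC))
E
```

```text
(no output)
```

View pics/topz.png

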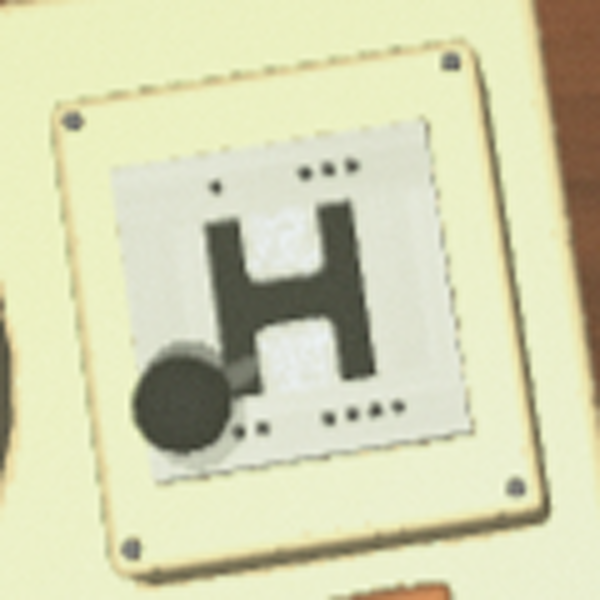

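View pics/scz.png

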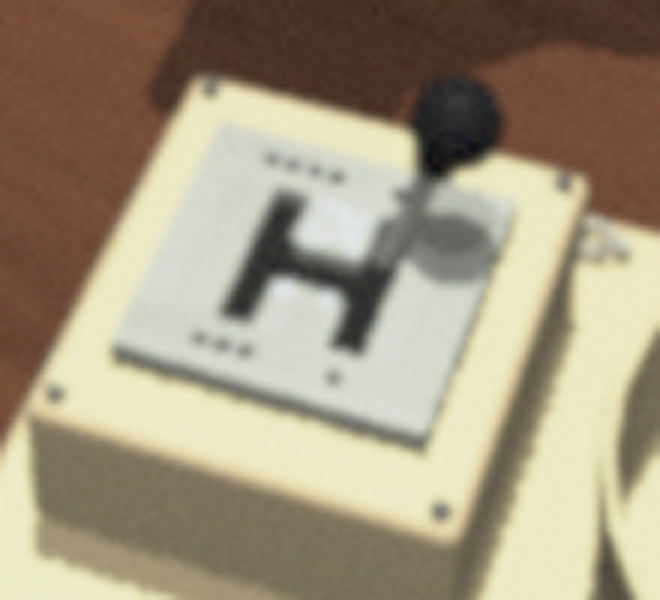

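Run:
```python
from h import *
t=capture('top');s=capture('scene')
T=lambda p:((p[0]+.5)/5-.5+190,(p[1]+.5)/5-.5+160)
S=lambda p:((p[0]+.5)/6-.5+290,(p[1]+.5)/6-.5+235)
tc=[(112,168),(426,118),(472,432),(157,482)] # FL FR NR NL
sc=[(428,440),(115,348),(218,125),(512,200)]
for n,f,cs,c in(('top',T,tc,t),('scene',S,sc,s)):
    P=np.array([onz(c,f(p),105) for p in cs]);m=P.mean(0)
    l=(P[0]+P[3]-P[1]-P[2]);x=(P[0]+P[1]-P[2]-P[3])
    print(n,m,np.linalg.norm(l)/2,np.linalg.norm(x)/2,'yaw',np.arctan2(x[1],x[0]),np.arctan2(-l[0],l[1]))
P=[tri([ray(t,T(a)),ray(s,S(b))]) for a,b in zip(tc,sc)];print(np.round(P,1),np.mean(P,0))
B=tri([ray(t,T((183,404))),ray(s,S((457,118)))]);print('ball',B,proj(t,B),T((183,404)))
m=np.mean(P,0);x=P[0]+P[1]-P[2]-P[3];yaw=np.arctan2(x[1],x[0])
R=np.array([[np.cos(yaw),-np.sin(yaw)],[np.sin(yaw),np.cos(yaw)]])
w=np.append(R.T@(B-m)[:2],B[2]-20);print(w,np.linalg.norm(w),'b',np.arcsin(w[0]/150),'a',np.arctan2(-w[1],w[2]))
```

```text
top [570.71770762  84.70356731 105.        ] 122.68805555093665 124.04582940876237 yaw 0.1774721484416083 0.17671403040753023
scene [573.16732829  85.42428935 105.        ] 122.2808527586447 123.42286949998086 yaw 0.20325519304157486 0.1891663360174784
[[621.2 157.1 102.8]
 [642.9  35.8 102. ]
 [521.4  12.7 101.9]
 [499.4 133.3 104. ]] [571.23476365  84.73476165 102.65468156]
ball [522.54237953 115.15932201 161.83743982] [226.21725775 240.3916913 ] (226.2, 240.4)
[-42.05128527  39.09336966 141.83743982] 153.017846929397 b -0.2841502753952565 a -0.2689434098400582
```

step_arm:
  increments: "0 0 0 20 -8 -5 -1; 0 0 0.02 60 -24 -11 -1; 0 0 0.04 100 -40 -11 -1; 0 0 0.06 140 -55 -11 -1; 0 0 0.08 180 -71 -11 -1; 0 0 0.1 220 -87 -11 -1; 0 0 0.12 255 -105 -11 -1; 0 0 0.14 285 -130 -11 -1; 0 0 0.156 310 -168 -11 -1; 0 0 0.156 333 -208 -11 -1; 0 0 0.156 355 -248 -11 -1; 0 0 0.156 378 -288 -11 -1; 0 0 0.156 400 -328 -11 -1; 0 0 0.156 423 -368 -11 -1; 0 0 0.156 445 -408 -11 -1; 0 0 0.156 463 -440 -11 -1; 0 0 0.156 475 -461 -11 -1; 0 0 0.156 480 -469 -11 -1; 0 0 0.156 480 -469 -11 -1; 0 0 0.156 480 -469 -11 -1"

```text
time: 2.85
tool_pos: [471.2, 106.1, 259.8]
tcp_rot: [3.141, 0.0, 0.182]
contact_force: [0.1, 1.0, 0.4]
grip_width: 0.3
```

Run:
```python
from h import *
o=get_obs();print(o['tool_pos'],o['tcp_rot'],o['grip_width'],o['contact_force'],o['joint_positions'])
for n in('scene','top','wrist'):
    c=capture(n);cv2.imwrite(f'pics/{n}1.png',c['frame'][:,:,::-1])
```

```text
[471.17093422 106.07437075 259.75093617] [3.14123474e+00 1.53964206e-04 1.82104550e-01] 0.2522689039351028 [0.05935134 0.98892354 0.40607678] [ 6.28122104e-02  2.55868694e-01  1.61545943e+00 -3.91213150e-04
  1.27037483e+00  1.45161975e+00]
```

View pics/wrist1.png

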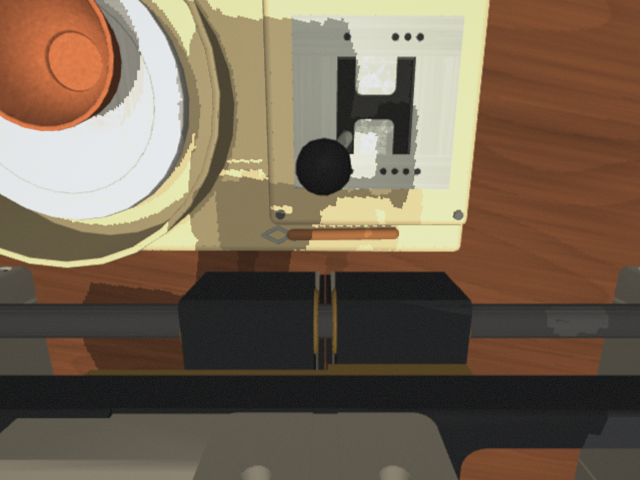

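View pics/scene1.png

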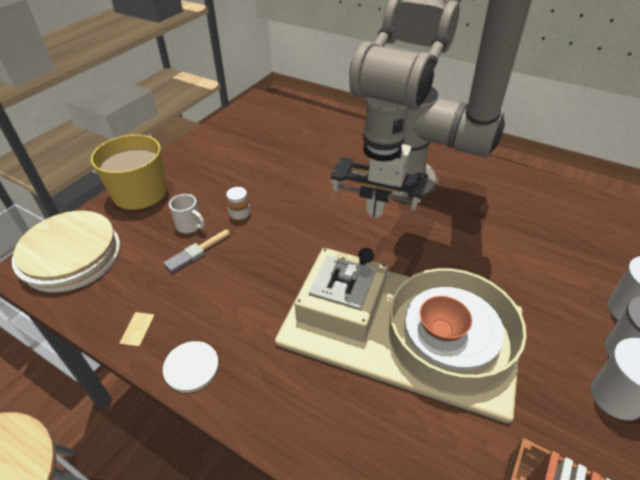

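The wrist view shows the plate square to the image, with corners around (292,15), (465,15), (463,188) and (294,188). The ball is at (323,166). I'll cross-check the gate centre with it.

Run:
```python
from h import *
from scipy.spatial.transform import Rotation as Ro
o=get_obs();c=capture('wrist')
T=np.eye(4);T[:3,:3]=Ro.from_euler('xyz',o['tcp_rot']).as_matrix();T[:3,3]=o['tool_pos']
c['extrinsics']=np.linalg.inv(T@c['tool_from_camera'])
P=np.array([onz(c,p,105) for p in[(292,15),(465,15),(463,188),(294,188)]]);print(P,P.mean(0))
x=P[0]+P[1]-P[2]-P[3];print(np.arctan2(x[1],x[0]))
print('dots/slots', onz(c,(376,106),105))
for z in(160,162,164):print(onz(c,(323,166),z))
g=np.array([571.5,85,20]);y=.182
for a,b in((-.27,-.31),(-.27,-.28)):
    w=150*np.array([np.sin(b),-np.cos(b)*np.sin(a),np.cos(b)*np.cos(a)]);print(g+Ro.from_euler('z',y).apply(w),proj(c,g+Ro.from_euler('z',y).apply(w)))
```

```text
[[620.7431721  156.91226372 105.        ]
 [643.29298773  35.38475934 105.        ]
 [524.04993682   2.68225639 105.        ]
 [499.41675371 135.65388534 105.        ]] [571.87571259  82.6582912  105.        ]
0.22065262130042324
dots/slots [571.80498269  84.59110679 105.        ]
[523.66807678 116.30455535 160.        ]
[523.77830562 116.31670375 162.        ]
[523.88853445 116.32885215 164.        ]
[519.60052041 114.19107982 157.67470674] [325.08588877 172.69057625]
[523.77169779 115.31354854 158.93558919] [324.55504577 166.03144662]
```

step_arm:
  increments: "0 0 0 0 0 25 -1; 0 0 0 0 0 60 -1; 0 0 0 0 0 85 -1; 0 0 0 0 0 90 -1; 0 0 0 6 0 90 -1; 0 0 0 14 0 90 -1; 0 0 0 20 0 90 -1; 0 0 0 25 0 90 -1; 0 0 0 30 0 90 -1; 0 0 0 35 0 90 -1; 0 0 0 40 0 90 -1; 0 0 0 45 0 90 -1; 0 0 0 50 0 90 -1; 0 0 0 54 0 90 -1; 0 0 0 57 0 90 -1; 0 0 0 57 0 90 -1"

```text
time: 5.05
tool_pos: [527.7, 117.1, 169.6]
tcp_rot: [3.141, -0.0, 0.183]
contact_force: [-0.3, -0.1, 0.7]
grip_width: 0.6
```

```bash
cat >> h.py <<'E'
from scipy.spatial.transform import Rotation as Ro
G=np.array([571.5,84.8,20.]);Y=.182
def look(tag):
    o=get_obs();w=Ro.from_euler('z',-Y).apply(o['tool_pos']-G)
    print('t',o['time'],'tool wheel',w.round(1),'F',o['contact_force'].round(1),o['tool_pos'].round(1),o['tcp_rot'].round(3))
    for n in('scene','top','wrist'):
        c=capture(n);cv2.imwrite(f'pics/{n}{tag}.png',c['frame'][:,:,::-1])
        if n=='scene':cv2.imwrite(f'pics/scz{tag}.png',cv2.resize(c['frame'][215:345,270:420,::-1],None,fx=4,fy=4,interpolation=cv2.INTER_CUBIC))
        if n=='top':cv2.imwrite(f'pics/topz{tag}.png',cv2.resize(c['frame'][160:280,190:310,::-1],None,fx=4,fy=4,interpolation=cv2.INTER_CUBIC))
E
python3 -c "
from h import *
look('2')"
```

```text
t 5.05 tool wheel [-37.3  39.7 149.6] F [-0.3 -0.1  0.7] [527.7 117.1 169.6] [ 3.141 -0.     0.183]
```

View pics/wrist2.png

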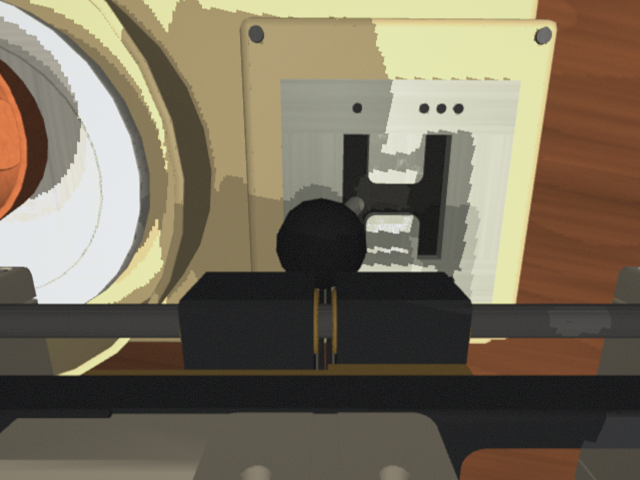

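View pics/scz2.png

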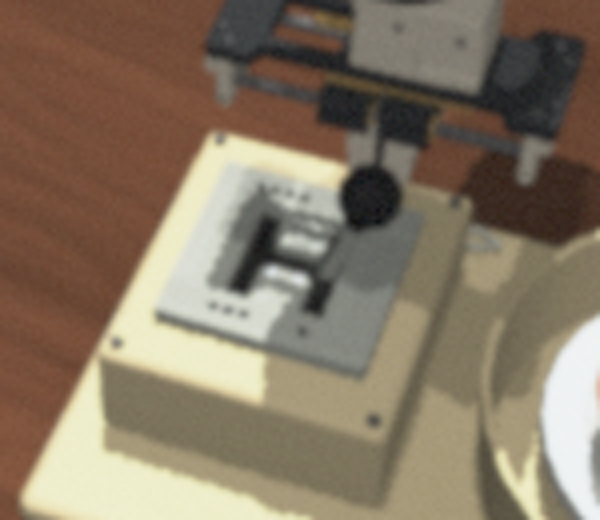

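```bash
cat >> h.py <<'E'
from scipy.optimize import least_squares
def ballfit(uv,a=None,mask=None):
    o=get_obs();c=capture('wrist')
    T=np.eye(4);T[:3,:3]=Ro.from_euler('xyz',o['tcp_rot']).as_matrix();T[:3,3]=o['tool_pos']
    c['extrinsics']=np.linalg.inv(T@c['tool_from_camera'])
    def P(q):
        A,b=q;return G+Ro.from_euler('z',Y).apply(150*np.array([np.sin(b),-np.cos(b)*np.sin(A),np.cos(b)*np.cos(A)]))
    r=least_squares(lambda q:proj(c,P(q))-uv,[0,0]);p=P(r.x)
    print('a,b',r.x.round(3),'ball',p.round(1),'wheel',Ro.from_euler('z',-Y).apply(p-G).round(1))
E
python3 -c "
from h import *
ballfit((321.5,242))"
```

```text
a,b [-0.275 -0.06 ] ball [555.3 123.1 164.1] wheel [ -9.   40.6 144.1]
```

The wrist view shows the ball at (321,242), touching the finger face. It reads b≈-0.06 with a tool-to-ball offset of 28 mm, so I'll push 9 mm more, then back off, lift and go round to the left side.

step_arm:
  increments: "0 0 0 4 0 0 -1; 0 0 0 7 0 0 -1; 0 0 0 9 0 0 -1; 0 0 0 9 0 0 -1; 0 0 0 9 0 0 -1; 0 0 0 0 0 0 -1; 0 0 0 -20 0 0 -1; 0 0 0 -20 0 0 -1"

```text
time: 6.25
tool_pos: [506.5, 113.3, 169.8]
tcp_rot: [3.142, 0.001, 0.183]
contact_force: [-0.3, 0.3, 0.1]
grip_width: 0.4
```

```bash
python3 -c "
from h import *
look('3')"
```

```text
t 6.25 tool wheel [-58.8  39.8 149.8] F [-0.3  0.3  0.1] [506.5 113.3 169.8] [3.142e+00 1.000e-03 1.830e-01]
```

View pics/wrist3.png

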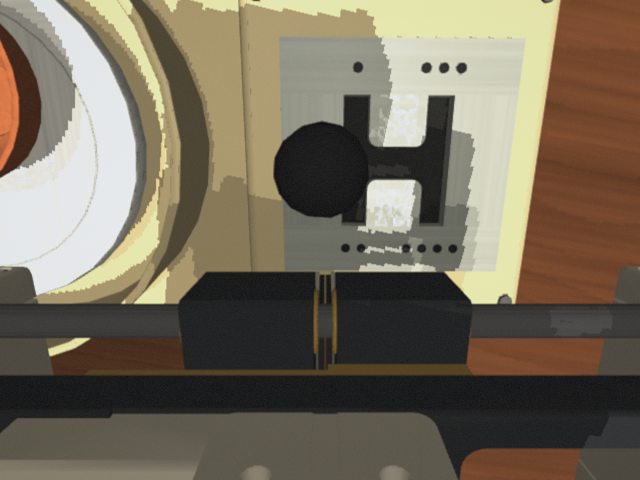

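```bash
python3 -c "
from h import *
ballfit((321.5,169.5))"
```

```text
a,b [-0.274  0.002] ball [564.4 124.7 164.4] wheel [  0.3  40.6 144.4]
```

step_arm:
  increments: "0 0 0 0 -20 0 -1; 0 0 0 0 -45 0 -1; 0 0 0 0 -58 0 -1; 0 0 0 10 -58 0 -1; 0 0 0 30 -58 0 -1; 0 0 0 50 -58 0 -1; 0 0 0 59 -58 0 -1; 0 0 0 59 -54 0 -1; 0 0 0 59 -47 0 -1; 0 0 0 59 -40 0 -1; 0 0 0 59 -33 0 -1; 0 0 0 59 -26 0 -1; 0 0 0 59 -19 0 -1; 0 0 0 59 -12 0 -1; 0 0 0 59 -5 0 -1; 0 0 0 59 2 0 -1; 0 0 0 59 8 0 -1; 0 0 0 59 8 0 -1"

```text
time: 8.7
tool_pos: [567.3, 115.7, 169.6]
tcp_rot: [3.141, 0.0, 0.182]
contact_force: [-0.5, 0.0, 1.0]
grip_width: 0.4
```

```bash
python3 -c "
from h import *
look('4')"
```

```text
t 8.7 tool wheel [  1.4  31.1 149.6] F [-0.5  0.   1. ] [567.3 115.7 169.6] [3.141 0.    0.182]
```

View pics/wrist4.png

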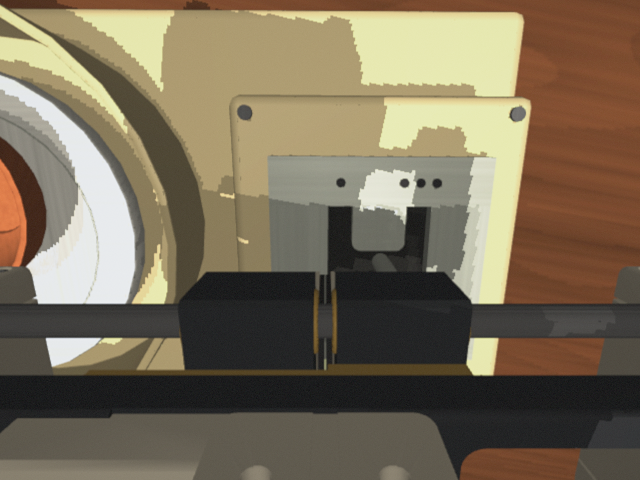

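View pics/scz4.png

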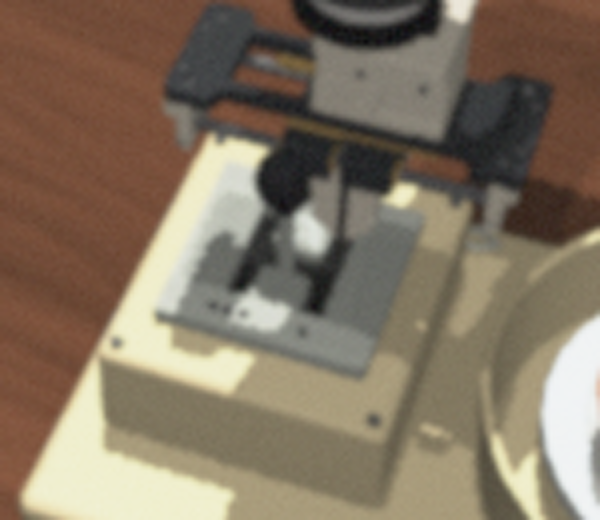

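The lever is moving across the crossbar with the ball to the right of the fingers (around (285,180) in the scene crop), at about y=-6. Continuing to the right.

step_arm:
  increments: "0 0 0 0 6 0 -1; 0 0 0 0 12 0 -1; 0 0 0 0 18 0 -1; 0 0 0 0 24 0 -1; 0 0 0 0 28 0 -1; 0 0 0 0 31 0 -1; 0 0 0 0 31 0 -1"

```text
time: 9.72
tool_pos: [572.9, 85.5, 169.6]
tcp_rot: [3.141, 0.0, 0.183]
contact_force: [0.1, 0.4, -0.6]
grip_width: 0.1
```

```bash
python3 -c "
from h import *
look('5')"
```

```text
t 9.725 tool wheel [  1.5   0.5 149.6] F [ 0.1  0.4 -0.6] [572.9  85.5 169.6] [3.141 0.    0.183]
```

View pics/wrist5.png

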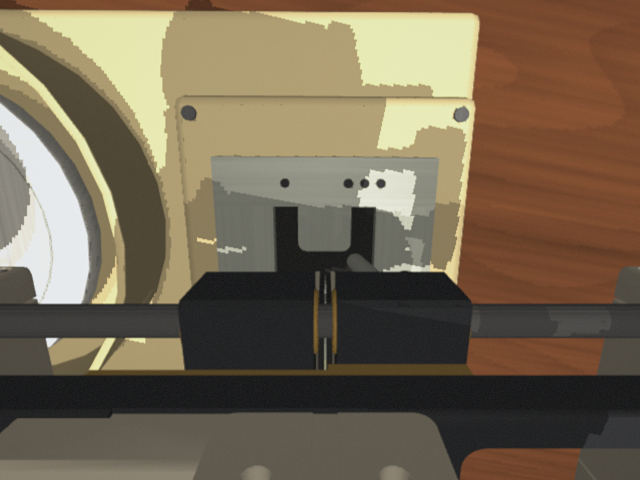

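View pics/scz5.png

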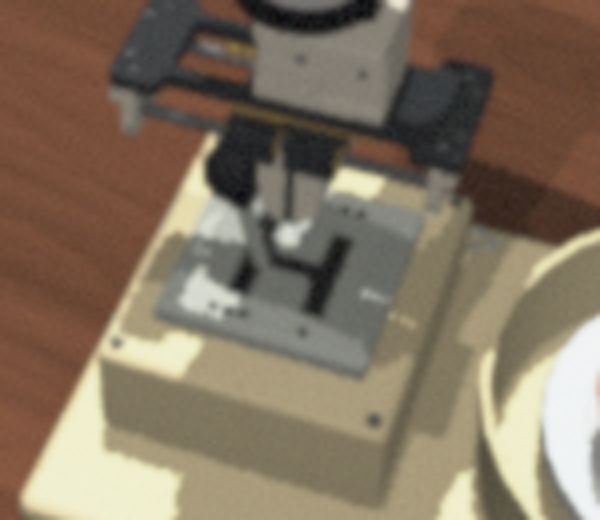

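step_arm:
  increments: "0 0 0 0 2 0 -1; 0 0 0 0 3 0 -1; 0 0 0 0 3 0 -1"

```text
time: 10.25
tool_pos: [573.4, 82.8, 169.7]
tcp_rot: [3.142, 0.0, 0.183]
contact_force: [0.7, 1.0, -0.2]
grip_width: 0.5
```

step_arm:
  increments: "0 0 0 0 -4 0 -1; 0 0 0 0 -18 0 -1; 0 0 0 0 -18 0 -1; 0 0 0 -20 -18 0 -1; 0 0 0 -45 -18 0 -1; 0 0 0 -66 -18 0 -1; 0 0 0 -66 -10 0 -1; 0 0 0 -66 10 0 -1; 0 0 0 -66 28 0 -1; 0 0 0 -66 37 0 -1; 0 0 0 -66 37 0 -1"

```text
time: 11.62
tool_pos: [515.5, 33.8, 169.6]
tcp_rot: [-3.142, 0.0, 0.182]
contact_force: [0.4, -1.3, -0.8]
grip_width: 0.5
```

```bash
python3 -c "
from h import *
look('6')"
```

```text
t 11.625 tool wheel [-64.3 -40.  149.6] F [ 0.4 -1.3 -0.8] [515.5  33.8 169.6] [-3.142  0.     0.182]
```

View pics/wrist6.png

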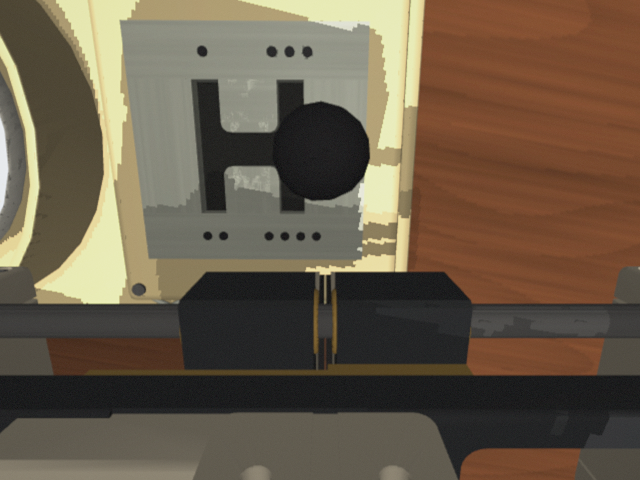

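```bash
python3 -c "
from h import *
ballfit((321.5,150.5))"
```

```text
a,b [ 0.256 -0.001] ball [578.3  47.4 165.1] wheel [-1.000e-01 -3.800e+01  1.451e+02]
```

The ball is at (321,150), a≈0.26, b≈0, so the lever is at the right end of the crossbar. Pushing forward now.

step_arm:
  increments: "0 0 0 8 0 0 -1; 0 0 0 18 0 0 -1; 0 0 0 28 0 0 -1; 0 0 0 35 0 0 -1; 0 0 0 40 0 0 -1; 0 0 0 46 0 0 -1; 0 0 0 52 0 0 -1; 0 0 0 58 0 0 -1; 0 0 0 64 0 0 -1; 0 0 0 70 0 0 -1; 0 0 0 74 0 0 -1; 0 0 0 77 0 0 -1; 0 0 0 77 0 0 -1"

```text
time: 13.45
tool_pos: [591.1, 48.5, 169.7]
tcp_rot: [3.141, -0.0, 0.183]
contact_force: [0.5, 0.4, -1.3]
grip_width: 0.2
```

step_arm:
  increments: "0 0 0 2 0 0 -1; 0 0 0 3 0 0 -1; 0 0 0 4 0 0 -1; 0 0 0 4 0 0 -1"

```text
time: 13.95
tool_pos: [594.9, 49.2, 169.7]
tcp_rot: [3.141, -0.0, 0.183]
contact_force: [-1.1, -0.6, -0.4]
grip_width: 0.5
```

```bash
python3 -c "
from h import *
look('7')"
```

```text
t 13.95 tool wheel [ 16.6 -39.2 149.7] F [-1.1 -0.6 -0.4] [594.9  49.2 169.7] [ 3.141 -0.     0.183]
```

View pics/wrist7.png

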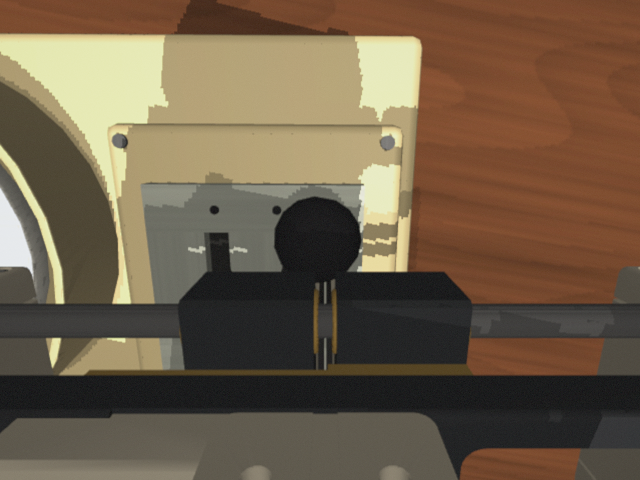

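View pics/scz7.png

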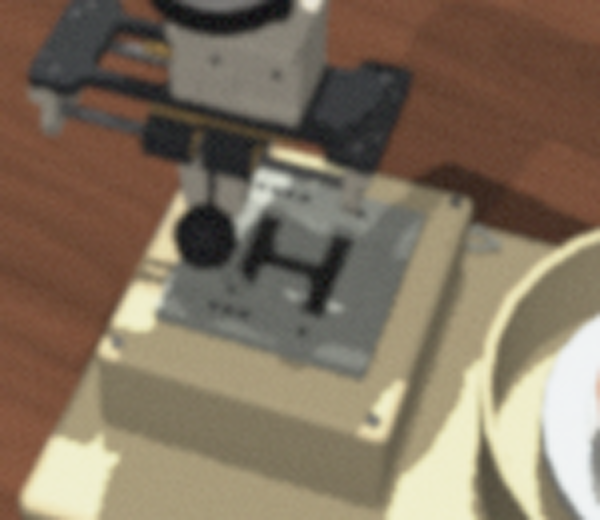

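The ball is forward in slot three, at about (318,240) in the wrist view. No stop force shows yet, so I'll press on in 1 mm steps until it resists.

step_arm:
  increments: "0 0 0 1 0 0 -1; 0 0 0 1 0 0 -1; 0 0 0 1.5 0 0 -1; 0 0 0 1.5 0 0 -1"

```text
time: 14.6
tool_pos: [596.3, 49.5, 169.6]
tcp_rot: [3.142, 0.0, 0.183]
contact_force: [-1.7, 0.1, -1.5]
grip_width: 0.4
```

step_arm:
  increments: "0 0 0 1 0 0 -1; 0 0 0 1 0 0 -1; 0 0 0 1 0 0 -1"

```text
time: 14.98
tool_pos: [597.1, 49.7, 169.5]
tcp_rot: [-3.142, 0.001, 0.183]
contact_force: [-2.2, -0.3, -0.5]
grip_width: 0.5
```

step_arm:
  increments: "0 0 0 1 0 0 -1; 0 0 0 1 0 0 -1; 0 0 0 1 0 0 -1"

```text
time: 15.35
tool_pos: [598.0, 49.8, 169.4]
tcp_rot: [-3.141, 0.001, 0.183]
contact_force: [-3.8, -0.0, -2.9]
grip_width: 0.5
```

step_arm:
  increments: "0 0 0 1 0 0 -1; 0 0 0 1 0 0 -1; 0 0 0 1 0 0 -1"

```text
time: 15.72
tool_pos: [598.8, 50.1, 169.3]
tcp_rot: [-3.141, 0.001, 0.183]
contact_force: [-5.4, -0.6, -4.0]
grip_width: 0.4
```

step_arm:
  increments: "0 0 0 1 0 0 -1; 0 0 0 2 0 0 -1; 0 0 0 2 0 0 -1"

```text
time: 16.1
tool_pos: [600.3, 50.4, 169.0]
tcp_rot: [-3.141, 0.003, 0.183]
contact_force: [-7.5, -0.5, -4.8]
grip_width: 0.3
```

```bash
python3 -c "
from h import *
look('8')"
```

```text
t 16.1 tool wheel [ 22.1 -39.1 149. ] F [-7.5 -0.5 -4.8] [600.3  50.4 169. ] [-3.141e+00  3.000e-03  1.830e-01]
```

View pics/wrist8.png

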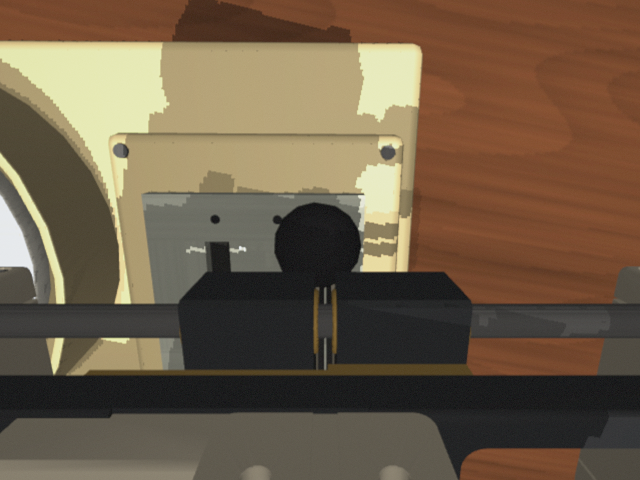

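View pics/scz8.png

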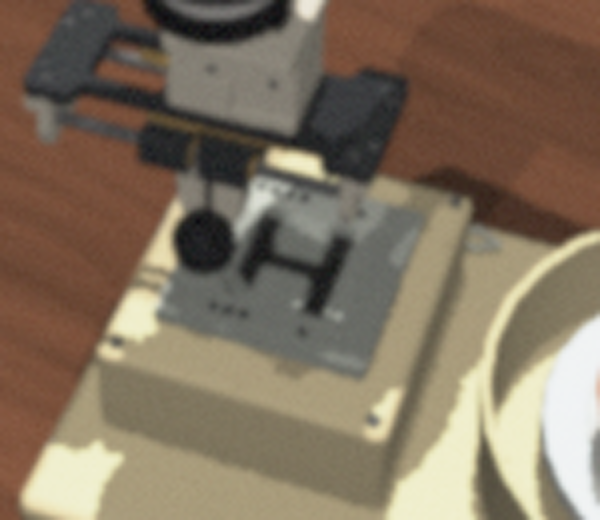

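The ball has slid back in the wrist view (240→244) while the force rose to 7.5 N, so it is against the stop. Backing off and lifting clear.

step_arm:
  increments: "0 0 0 -6 0 0 -1; 0 0 0 -20 0 0 -1; 0 0 0 -45 0 0 -1; 0 0 0 -70 0 0 -1; 0 0 0 -80 0 -20 -1; 0 0 0 -85 0 -60 -1; 0 0 0 -90 0 -90 -1; 0 0 0 -90 0 -90 -1"

```text
time: 17.25
tool_pos: [514.9, 33.8, 263.3]
tcp_rot: [3.139, -0.01, 0.183]
contact_force: [-0.2, -0.5, -0.0]
grip_width: 0.6
```

```bash
python3 -c "
from h import *
look('9')"
```

```text
t 17.25 tool wheel [-64.8 -39.9 243.3] F [-0.2 -0.5 -0. ] [514.9  33.8 263.3] [ 3.139 -0.01   0.183]
```

View pics/wrist9.png

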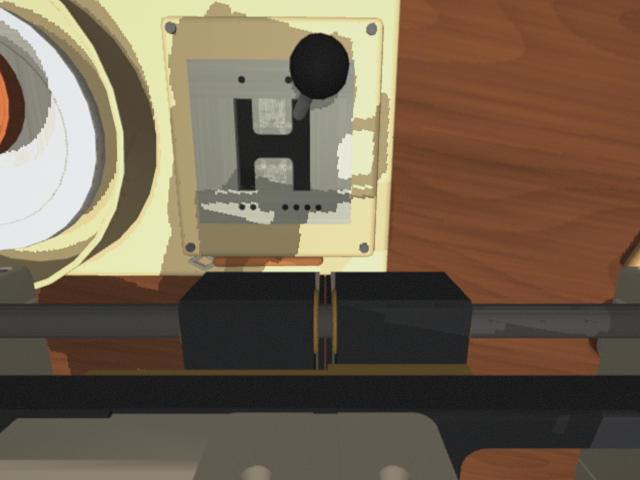

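View pics/scz9.png

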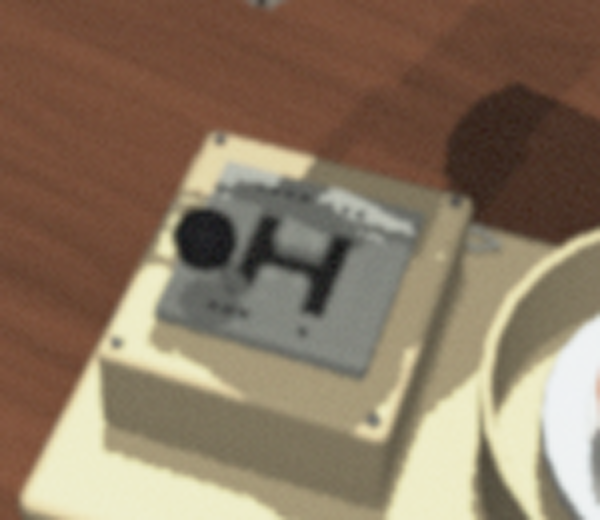

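View pics/top9.png

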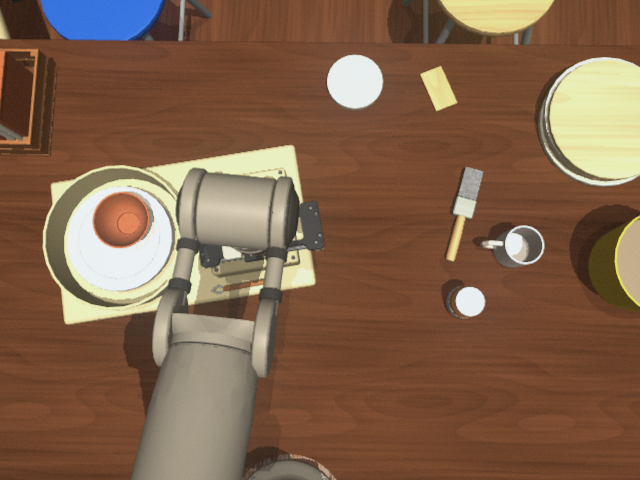

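step_arm:
  increments: "0 0 0 0 0 0 -1; 0 0 0 0 0 0 -1; 0 0 0 0 0 0 -1; 0 0 0 0 0 0 -1"

```text
time: 17.9
tool_pos: [512.8, 34.0, 259.5]
tcp_rot: [3.142, 0.0, 0.183]
contact_force: [0.0, 0.6, -0.1]
grip_width: 0.5
```

```bash
python3 -c "
from h import *
look('10')
c=capture('wrist')['frame']
for lim in (30,40,50):
    m=(c.max(2)<lim).astype(np.uint8);m[200:]=0
    m=cv2.morphologyEx(m,cv2.MORPH_OPEN,np.ones((15,15)))
    for k in cv2.findContours(m,0,2)[0]:
        r=cv2.minEnclosingCircle(k);print(lim,r)
        if 24<r[1]<36: ballfit(r[0])
s=capture('scene');f=s['frame']
m=(f.max(2)<45).astype(np.uint8)[250:310,290:350];m=cv2.morphologyEx(m,cv2.MORPH_OPEN,np.ones((5,5)))
for k in cv2.findContours(m,0,2)[0]:
    print('scene',cv2.minEnclosingCircle(k),'+290,250')
for b in(.25,.28,.31):print(b,proj(s,G+Ro.from_euler('z',Y).apply(150*np.array([np.sin(b),-np.cos(b)*np.sin(.27),np.cos(b)*np.cos(.27)]))))
"
```

```text
t 17.9 tool wheel [-67.  -39.3 239.5] F [ 0.   0.6 -0.1] [512.8  34.  259.5] [3.142 0.    0.183]
40 ((280.0, 145.0), 15.000100135803223)
40 ((318.4563293457031, 64.37371063232422), 32.49346160888672)
a,b [0.253 0.314] ball [623.5  58.1 158.1] wheel [ 46.3 -35.7 138.1]
50 ((276.4823913574219, 153.47084045410156), 46.70768737792969)
50 ((244.0, 113.0), 9.899595260620117)
50 ((319.0238037109375, 64.5), 32.767147064208984)
a,b [0.255 0.314] ball [623.6  57.7 158. ] wheel [ 46.3 -36.  138. ]
scene ((31.084157943725586, 24.24257469177246), 6.962985038757324) +290,250
0.25 [321.49285054 270.56398375]
0.28 [320.94642266 272.33526948]
0.31 [320.41826584 274.14386532]
```

Both cameras agree that shift_forward is about 0.31, fully in. The tool is clear of everything, so I'm handing in.

```bash
python3 -c "
from plant import *
print(close_job())"
```

```text
the job is handed in; nothing more can be done
None
```

The gear lever is in third gear, and I handed the job in at about 18 s of the 69 s allowed. With the fingers shut, I pushed the ball forward from slot two to the crossbar. I then pushed it right along the crossbar, and forward up slot three to its stop. I never gripped the ball or stick, and the highest force I read was about 9 N.

**Forward tilt:** after I let go and lifted clear, the wrist camera gave 0.314 rad and the scene camera about 0.31. Full travel is 0.31.

**Sideways tilt:** the wrist camera gave about 0.255 rad against the nominal 0.27. That is roughly 2 mm at the ball, within the camera calibration. The pictures show the stick at the far end of the right slot.

**Surroundings:** in the last views the bowl, trimmer, jar, mug and brush looked to be where they started. I judged that by eye and did not measure it. The wrist force was about zero and the fingertips were about 75 mm above the ball's centre and well back from it, touching nothing.

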